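Load the float-drying rack and wind its timer

ROBOT

A 6-joint arm with a two-finger parallel gripper is mounted at the origin on the work surface. World frame = base frame: x ahead of the robot, y to its left, z up, the work surface at z = 0. Lengths are in mm, angles in rad, forces in N, time in s.
With the tool pointing down it reaches from about 300 to 750 mm from the base axis. Payload 8.5 kg.
Tool frame: the origin (TCP) lies where the fingers leave the gripper's body, on its centre line; the fingertips stand 64 mm ahead of it and the grasp point (between the pads) lies 45 mm ahead of it (arm.finger_overhang is the distance from the TCP to the fingertips, in mm); x points along the fingers, y is the direction in which the jaws open and shut, and the axes are right-handed (so a half turn about x gives the same grasp; the last joint's range is limited). The gripper opens to 88 mm and grips with 3 to 60 N. Pads are 18 mm wide; open, the fingers measure 123 mm over their backs; the gripper's body (75 mm by 187 mm) begins 45 mm behind the grasp point.
Start: joints at [0.923, 0.381, 1.297, -0, 1.464, -0.215], TCP at [230.667, 499.273, 302.748] pointing down, gripper open.
Joint ranges: [-3.11, 3.11], [-0.89, 2.33], [0.22, 2.48], [-1.42, 4.56], [0.17, 2.85], [-2.88, 2.88]. Speed limits (rad/s): [2.39, 2.39, 3.14, 3.14, 3.14, 3.14].

INTERFACE

Orientations are given as a rotation vector (axis times angle).
In Python, from cell import arm gives the robot as it stands. The module is installed in compiled form; this text tells all that it offers.
- The arm moves only by the shell command python3 -m jog 'ROWS'. ROWS is a JSON object of lists of equal length, an entry for each row: "travel": the shift along the tool's x, y, z in mm, a list of three; "twist": the turn about the tool's x in rad; "grip": the opening, from 0 (shut) to 1 (fully open). A call has 1 to 12 rows; each row is the pose to reach, as a shift and turn from the pose commanded when the call began, along the tool's axes at that moment; what a row does not reach only later rows make up. A row lasts 1/8 s, in which the tool goes at most 62.5 mm and 10.7 degrees, less where a joint would pass 70% of its speed; a pose out of reach is approached as far as the arm can. A call with a gripper value outside its range is refused whole. The fingers move at their own pace and stop on an object; the grip force is fixed at half the most. Time passes only in rows, so rows that repeat a pose let the fingers close. It gives the time, the measured TCP pose, the force and the opening at its end, in the units of the state.
- arm.read_state(): the state, without advancing time (a new reading comes with each control period).
- arm.snapshot(name): name is "scene" or "top" or "wrist"; returns a dict with "img" (384x512x3 uint8, blue, green, red), "z_map" (384x512 float32, mm along the optical axis (not along the pixel's ray), 0 where there is no reading), "fx", "fy", "cx", "cy" (pixels), "extrinsics" (4x4, takes a point from camera to world coordinates); the wrist camera has in their place "tool_from_camera" (4x4, takes a point from camera to tool coordinates, whose origin is the TCP and whose axes are the tool frame's). Camera axes: x right, y down, z forward; pixel columns grow to the right and rows downward; lengths in mm; the calibration is good to about 2 mm. A picture is of the moment at which its call begins: read the wrist's pose just before it.
- arm.hand_in(): hands the job in, once; it reports no verdict.
The state is a dict: "time": time; "joints": joint angles; "joint_vel": joint speeds; "tau": joint torques, N m; "eef_pos": TCP position; "orientation": TCP orientation; "contact_force": force on the tool from outside, world axes, zero at the start; "moment": the same for the moment, N m; "finger_gap": finger opening in mm.
Only numpy, scipy, OpenCV 4.12 (cv2) and the standard library are available. Lean on these libraries where they do the work, as an engineer would, in place of code of your own. Each camera call takes 0.05 s, during which the arm holds its last target.

TASK

First turn the heat knob fully anticlockwise to its minimum stop, then lay every rosewood float blank in a cradle of its own on the drying rack, handling them gently: the polish bruises under a hard grip, a press or a drop. When all are in, wind the timer key clockwise, a part turn at a time, until it comes to its stop. Leave the other things on the bench where they are, and at the end have every float still lying properly in its cradle.

Things in the scene. Friction and masses are not known exactly. Their poses are not given: they have to be found in the camera images.
- heat_knob_grip (a point): Heat knob: black plastic knob with an upright bar grip, bar 42 mm long, 14 mm thick, 32 mm tall, its top 7 mm above this point; turns about the vertical axis through this point. This point lies on the axis at the height to grip, 71 mm above the bench (37 mm above the top of its grey box). The point turns with the knob: its x axis runs along the bar, z up. The bar's flat sides face +y and -y.
- heat_knob (a joint): Heat knob angle in rad, 0 to 2.6; grows clockwise seen from above. 0 = minimum, the anticlockwise end stop. Stays where it is left; turning takes 0.03 N m.
- key_grip (a point): Timer key: brass wing key, two round lobes side by side, wing 42 mm long, 10 mm thick, 24 mm tall, on a 10 mm stem; turns about the vertical axis through this point. This point is the centre of the wing, 62 mm above the bench (28 mm above the top of its grey box; the wing's lower edge is 16 mm above the box). The point turns with the key: x along the wing, z up.
- key (a joint): Timer key angle in rad, 0 (run down) to 4.4 (fully wound, end stop); winding is clockwise seen from above and makes it grow. Winding takes 0.045 N m plus a spring of 0.006 N m per rad; a ratchet-like drag holds it where it is let go, so it can be wound in several partial turns.
- heat_unit: Grey box 84 x 84 x 34 mm fixed to the bench, carrying the heat knob at its centre. Origin: centre of its underside. It and the timer box may stand in either place.
- timer_unit: Grey box 84 x 84 x 34 mm fixed to the bench, carrying the timer key at its centre. Origin: centre of its underside.
- rack: Drying rack fixed to the bench: plywood board 240 (x) x 160 (y) x 8 mm with four cradles, two along its x by two along its y (112 mm and 72 mm apart). Each cradle is two cork V brackets, 10 mm wide, 48 mm apart, centred 24 mm either side of the cradle's point, arms sloping at 45 degrees, tops 36 mm above the bench; between the brackets there are 38 mm of free space for the fingers. Origin: centre of the board's underside.
- cradle0 (a point): Cradle 0 of the rack: the point, 34 mm above the bench, where the centre of a seated float comes to lie; x = the direction along which the float lies (either way round), z up.
- cradle1 (a point): Cradle 1 of the rack: the point, 34 mm above the bench, where the centre of a seated float comes to lie; x = the direction along which the float lies (either way round), z up.
- cradle2 (a point): Cradle 2 of the rack: the point, 34 mm above the bench, where the centre of a seated float comes to lie; x = the direction along which the float lies (either way round), z up.
- cradle3 (a point): Cradle 3 of the rack: the point, 34 mm above the bench, where the centre of a seated float comes to lie; x = the direction along which the float lies (either way round), z up.
- float0: Rosewood float blank: eight-sided bar, 26 mm across flats, 76 mm long along x with tapered ends (full width over the middle 58 mm), 6 mm spigot of 10 mm at +x; 35 g. Origin: middle of the body on its axis, 13 mm above the bench as it lies. Bruises if all contact forces on it together pass 30 N (both pads count): grip with 8 N a pad or less, do not press it, nor let go with its middle above 60 mm. May be absent.
- float1: Rosewood float blank: eight-sided bar, 26 mm across flats, 76 mm long along x with tapered ends (full width over the middle 58 mm), 6 mm spigot of 10 mm at +x; 35 g. Origin: middle of the body on its axis, 13 mm above the bench as it lies. Bruises if all contact forces on it together pass 30 N (both pads count): grip with 8 N a pad or less, do not press it, nor let go with its middle above 60 mm. May be absent.
- float2: Rosewood float blank: eight-sided bar, 26 mm across flats, 76 mm long along x with tapered ends (full width over the middle 58 mm), 6 mm spigot of 10 mm at +x; 35 g. Origin: middle of the body on its axis, 13 mm above the bench as it lies. Bruises if all contact forces on it together pass 30 N (both pads count): grip with 8 N a pad or less, do not press it, nor let go with its middle above 60 mm. May be absent.
- float3: Rosewood float blank: eight-sided bar, 26 mm across flats, 76 mm long along x with tapered ends (full width over the middle 58 mm), 6 mm spigot of 10 mm at +x; 35 g. Origin: middle of the body on its axis, 13 mm above the bench as it lies. Bruises if all contact forces on it together pass 30 N (both pads count): grip with 8 N a pad or less, do not press it, nor let go with its middle above 60 mm. May be absent.
- flask_cap: Bystander: aluminium flask cap, 44 mm across, 33 mm tall. Origin: centre of its underside.
- line_spool: Bystander: grey line spool lying flat, 52 mm across, 22 mm tall. Origin: centre of its underside.
- sinker: Bystander: dark lead sinker, 32 mm across, 26 mm tall, tapered. Origin: centre of its underside.
- polish_jar: Bystander: jar of polish, 60 mm across, 65 mm tall. Origin: centre of its underside.
- varnish_brush: Bystander: varnish brush 190 mm long, lying along its x axis. Origin: its middle, on the underside.
- mug: Bystander: white mug, 80 mm across, 90 mm tall. Origin: centre of its underside.
Not all that is in view belongs to the job. What is shaped like the float2 but blue or red is not meant.

How it is judged:
By the outcome, as a careful person would: the job done as asked, in the order asked, and still so for the second after the job is handed in, with the robot touching nothing.
Of float0, float1, float2, float3 only 2 to 4 are there at a start; the rules pass over those that are not, and their reading is None.
At some moment in a run one of float0, float1, float2, float3 may be knocked a few centimetres aside while the robot is not near it.
It also fails if it takes over 210 s, if anything falls off the work surface, if the arm or the gripper's body presses on something with over 40 N, if the wrist force passes 120 N, or if a joint passes its speed limit or range.

## Working session

There is one attempt and no reset: what is moved stays moved. The work goes in short steps, Python scripts to look and compute and a shell command to move; the robot and the scene stay as the last step left them, time stands still between calls to the robot, and variables do not carry over. Pictures are saved under pics/ and viewed, and the job is handed in when it is done.

```bash
ls; mkdir -p pics; cat > h.py <<'E'
import numpy as np, cv2
from cell import arm
from scipy.spatial.transform import Rotation as R
def snap(n,fn=None):
    s=arm.read_state(); d=arm.snapshot(n)
    if n=="wrist":
        T=np.eye(4);T[:3,:3]=R.from_rotvec(s["orientation"]).as_matrix();T[:3,3]=s["eef_pos"]
        d["extrinsics"]=T@np.array(d["tool_from_camera"])
    if fn: cv2.imwrite("pics/"+fn,d["img"])
    return d
def cloud(d):
    z=d["z_map"];v,u=np.mgrid[:z.shape[0],:z.shape[1]]
    P=np.stack([(u-d["cx"])/d["fx"]*z,(v-d["cy"])/d["fy"]*z,z,np.ones_like(z)],-1)
    W=P@np.array(d["extrinsics"]).T
    W=W[...,:3]; W[z<=0]=np.nan
    return W
def px(d,pts):
    W=cloud(d)
    for u,v in pts: print((u,v),np.round(np.nanmedian(W[v-1:v+2,u-1:u+2].reshape(-1,3),0),1))
E
python3 - <<'E'
from h import *
s=arm.read_state()
for k,v in s.items(): print(k,np.round(v,3))
print(arm.finger_overhang)
print(R.from_rotvec(s["orientation"]).as_matrix().round(3))
for n in("top","scene","wrist"):
    d=snap(n,n+"0.png"); np.savez("/tmp/"+n+"0.npz",**{k:d[k] for k in d})
    print(n,d["fx"],np.array(d["extrinsics"]).round(2).tolist())
E
```

```text
pics
time 0.0
joints [ 0.923  0.381  1.298  0.     1.464 -0.215]
joint_vel [ 0.001 -0.001 -0.     0.     0.001 -0.001]
tau [-0.0000e+00 -4.3793e+01 -2.2456e+01  7.1000e-02  3.5000e-02 -0.0000e+00]
eef_pos [230.58  499.137 302.142]
orientation [ 0.338  1.545 -0.341]
contact_force [ 0.261 -0.255 -0.081]
moment [-0.017  0.027  0.006]
finger_gap 88.166
64.0
[[-0.001  0.419  0.908]
 [-0.001  0.908 -0.419]
 [-1.    -0.001 -0.   ]]
top 477.05837987115103 [[0.02, -0.98, 0.18, 322.8], [-1.0, -0.02, 0.02, -62.37], [-0.01, -0.18, -0.98, 1436.68], [0.0, 0.0, 0.0, 1.0]]
scene 457.451000838135 [[0.14, 0.64, -0.75, 1660.8], [0.99, -0.08, 0.12, -234.39], [0.02, -0.76, -0.65, 1023.36], [0.0, 0.0, 0.0, 1.0]]
wrist 273.64180237210115 [[0.42, 0.88, 0.23, 171.19], [0.91, -0.4, -0.11, 527.83], [-0.0, 0.26, -0.97, 384.32], [0.0, 0.0, 0.0, 1.0]]
```

View pics/top0.png

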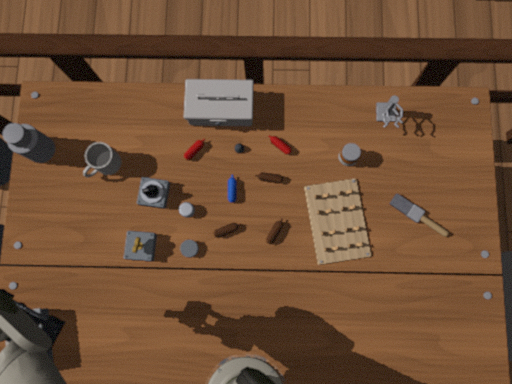

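View pics/scene0.png

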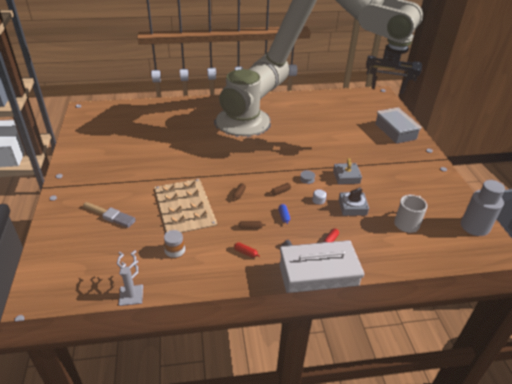

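View pics/wrist0.png

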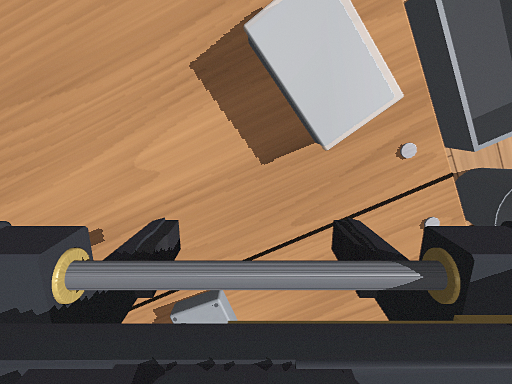

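```bash
python3 - <<'E'
from h import *
d=dict(np.load("/tmp/top0.npz"))
im=d["img"]
c=cv2.resize(im[165:275,110:300],None,fx=4,fy=4,interpolation=cv2.INTER_CUBIC);cv2.imwrite("pics/c1.png",c)
c=cv2.resize(im[165:275,290:390],None,fx=5.4,fy=5.4,interpolation=cv2.INTER_CUBIC);cv2.imwrite("pics/c2.png",c)
px(d,[(270,178),(227,230),(275,232),(140,245),(153,192),(338,220),(153,203),(186,210),(190,248),(232,189),(350,155)])
E
```

```text
(270, 178) [635.  -58.7  23.6]
(227, 230) [475.2  66.1  24.5]
(275, 232) [472.  -76.4  24.9]
(140, 245) [424.5 318.5  40.2]
(153, 192) [580.7 286.9  53.8]
(338, 220) [ 513.7 -265.6    7.4]
(153, 203) [550.4 287.6  35.8]
(186, 210) [531.8 189.9  32.9]
(190, 248) [419.9 174.4  22.6]
(232, 189) [599.8  55.5  25.4]
(350, 155) [ 699.8 -294.    64.2]
```

View pics/c1.png

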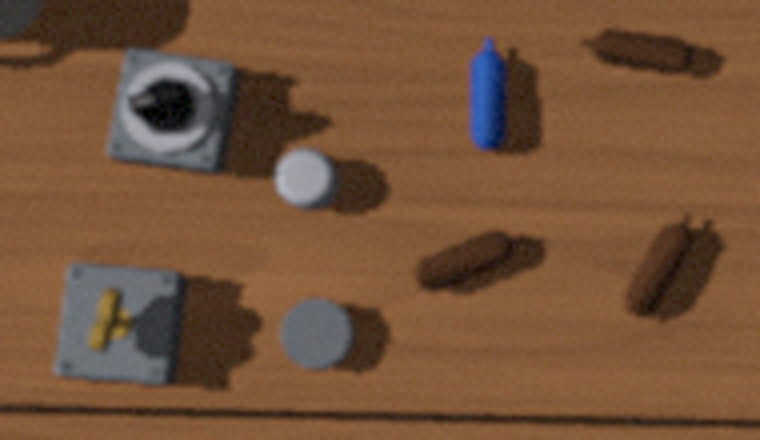

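View pics/c2.png

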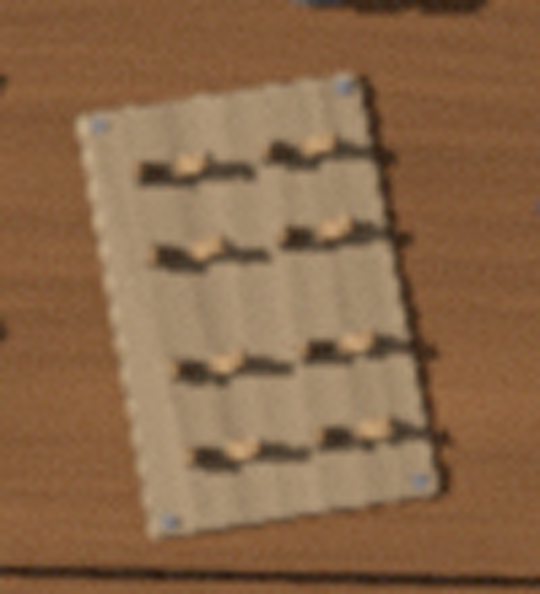

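```bash
cat >> h.py <<'E'
def ray(d,u,v,z):
    E=np.array(d["extrinsics"]);r=E[:3,:3]@np.array([(u-d["cx"])/d["fx"],(v-d["cy"])/d["fy"],1]);o=E[:3,3]
    return o+r*(z-o[2])/r[2]
def totool(tcp):  # needed travel from the present pose to tcp (world)
    s=arm.read_state();M=R.from_rotvec(s["orientation"]).as_matrix()
    return np.round(M.T@(np.array(tcp)-s["eef_pos"]),1)
def ang(): # world heading deg of tool y axis
    s=arm.read_state();M=R.from_rotvec(s["orientation"]).as_matrix();return np.degrees(np.arctan2(M[1,1],M[0,1]))
E
python3 - <<'E'
from h import *
d=dict(np.load("/tmp/top0.npz"))
for nm,o,s,pts,z in [("heat",(110,165),4,[(126,48),(236,64),(218,172),(106,156)],34),("timer",(110,165),4,[(68,262),(185,270),(170,385),(54,374)],34),("rack",(290,165),5.4,[(78,118),(360,76),(438,494),(152,536)],8)]:
    W=[ray(d,o[0]+u/s,o[1]+v/s,z) for u,v in pts]; W=np.array(W)
    print(nm,W.round(0).tolist(),W.mean(0).round(1),[np.linalg.norm(W[i]-W[i-1]).round(0) for i in range(4)])
print(totool([570,287,220]))
E
```

```text
heat [[630.0, 330.0, 34.0], [619.0, 246.0, 34.0], [536.0, 254.0, 34.0], [547.0, 339.0, 34.0]] [583.1 292.2  34. ] [np.float64(83.0), np.float64(85.0), np.float64(83.0), np.float64(85.0)]
timer [[467.0, 362.0, 34.0], [463.0, 275.0, 34.0], [378.0, 280.0, 34.0], [385.0, 366.0, 34.0]] [423.2 320.7  34. ] [np.float64(82.0), np.float64(87.0), np.float64(85.0), np.float64(86.0)]
rack [[614.0, -164.0, 8.0], [641.0, -323.0, 8.0], [406.0, -362.0, 8.0], [381.0, -206.0, 8.0]] [ 510.3 -264.     8. ] [np.float64(237.0), np.float64(162.0), np.float64(237.0), np.float64(159.0)]
[ 82.2 -50.2 397.1]
```

```bash
python3 -m jog '{"travel":[[0,-50,60],[0,-50,120],[0,-50,180],[20,-50,240],[40,-50,300],[60,-50,360],[60,-50,397],[60,-50,397]],"twist":[0,0,0,0,0,0,0,0],"grip":[1,1,1,1,1,1,1,1]}'; python3 - <<'E'
from h import *
d=snap("wrist","w1.png");np.savez("/tmp/w1.npz",**d)
print(totool([583,292,240]),ang())
E
```

```text
time: 1.15
eef_pos: [572.2, 285.5, 241.2]
orientation: [0.341, 1.545, -0.343]
contact_force: [-0.6, 0.1, 0.0]
finger_gap: 88.1
[ 1.8 10.   8.9] 65.0984438239551
```

View pics/w1.png

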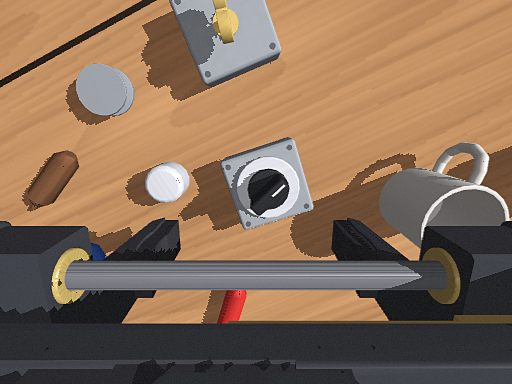

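```bash
python3 - <<'E'
from h import *
d=dict(np.load("/tmp/w1.npz"))
cv2.imwrite("pics/c3.png",cv2.resize(d["img"][130:240,210:330],None,fx=5,fy=5,interpolation=cv2.INTER_CUBIC))
W=cloud(d)
S=W[130:240,210:330].reshape(-1,3);m=(S[:,2]>68)&(S[:,2]<90)
Q=S[m];print(m.sum(),Q.mean(0).round(1),np.median(Q[:,2]))
r=cv2.minAreaRect(Q[:,:2].astype(np.float32));print(r, cv2.boxPoints(r).round(1).tolist())
m=(S[:,2]>31)&(S[:,2]<37);print(S[m].mean(0).round(1));r=cv2.minAreaRect(S[m][:,:2].astype(np.float32));print(r)
# timer
S=W[0:90,165:290].reshape(-1,3);m=(S[:,2]>60)&(S[:,2]<90);Q=S[m];print(m.sum(),Q.mean(0).round(1),Q[:,2].max());r=cv2.minAreaRect(Q[:,:2].astype(np.float32));print(r)
E
```

```text
686 [583.1 295.5  77.1] 77.75335434234634
((584.3624877929688, 295.181396484375), (14.27977180480957, 41.40146255493164), 18.95767593383789) [[570.9000244140625, 312.3999938964844], [584.2999877929688, 273.29998779296875], [597.7999877929688, 277.8999938964844], [584.4000244140625, 317.1000061035156]]
[579.7 296.7  34. ]
((584.419677734375, 295.0622253417969), (83.5013427734375, 83.69570922851562), 83.11829376220703)
541 [432.6 322.2  71.4] 75.73404772237768
((431.78375244140625, 322.3294982910156), (10.027742385864258, 29.73060417175293), 77.30020141601562)
```

View pics/c3.png

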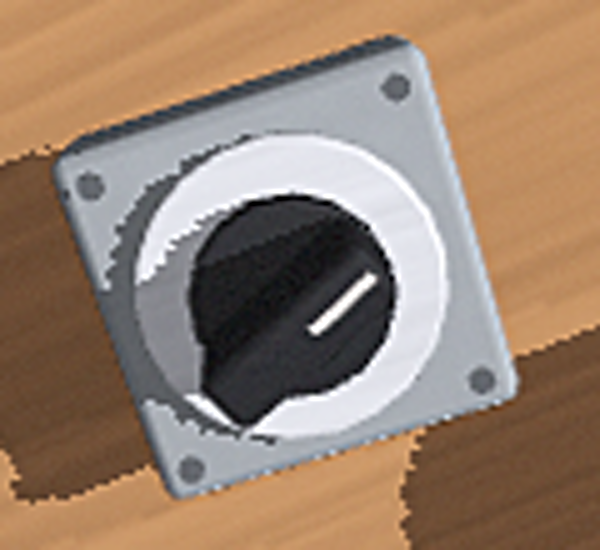

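```bash
python3 - <<'E'
from h import *
print(arm.read_state()["joints"], np.degrees(arm.read_state()["joints"][5]), totool([584.4,295.1,116+80]))
E
python3 -m jog '{"travel":[[0,0,0]],"twist":[0.15],"grip":[1]}';python3 - <<'E'
from h import *
print(arm.read_state()["joints"],ang())
E
```

```text
[ 2.80390305e-01  5.81550072e-01  1.12951429e+00  1.57729161e-04
  1.43202458e+00 -8.55813280e-01] -49.03448902168313 [45.8 13.5  8.9]
time: 1.32
eef_pos: [569.1, 288.0, 242.8]
orientation: [0.458, 1.522, -0.459]
contact_force: [0.2, 0.7, -0.2]
finger_gap: 88.4
[ 2.83109781e-01  5.79058108e-01  1.13107542e+00  2.35584361e-04
  1.43195032e+00 -7.02390204e-01] 56.46312160061801
```

```bash
python3 - <<'E'
from h import *
for i in range(3): print(totool([584.4,295.1,156]),np.radians(ang()-18.9))
E
```

```text
[86.8 14.4  8.8] 0.6556001492577868
[86.8 14.4  8.8] 0.6556001492577868
[86.8 14.4  8.8] 0.6556001492577868
```

```bash
python3 -m jog '{"travel":[[20,14.4,8.8],[40,14.4,8.8],[60,14.4,8.8],[86,14.4,8.8],[86,14.4,8.8]],"twist":[0.18,0.36,0.54,0.655,0.655],"grip":[1,1,1,1,1]}';python3 - <<'E'
from h import *
d=snap("wrist","w2.png");print(totool([584.4,295.1,116]),ang(),arm.read_state()["joints"])
W=cloud(d);S=W.reshape(-1,3);m=(S[:,2]>68)&(S[:,2]<90)&(np.hypot(S[:,0]-584,S[:,1]-295)<35)
Q=S[m];print(m.sum(),cv2.minAreaRect(Q[:,:2].astype(np.float32)))
E
```

```text
time: 1.95
eef_pos: [583.7, 295.3, 155.6]
orientation: [0.957, 1.352, -0.961]
contact_force: [0.4, 0.3, 0.8]
finger_gap: 88.7
[41.1 -0.1  0.2] 19.284432765454152 [ 2.87397670e-01  6.85613953e-01  1.18718946e+00  1.39777578e-04
  1.26971478e+00 -4.92206072e-02]
1381 ((584.4861450195312, 295.28814697265625), (13.752741813659668, 42.069393157958984), 19.53313446044922)
```

View pics/w2.png

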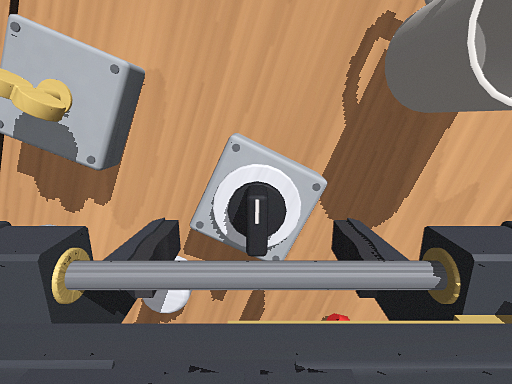

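```bash
python3 -m jog '{"travel":[[20,0,0],[40,0,0],[40,0,0],[40,0,0],[40,0,0],[40,0,0]],"twist":[0,0,0,0,0,0],"grip":[1,1,0.3,0.3,0.3,0.3]}';python3 -m jog '{"travel":[[0,0,0],[0,0,0],[0,0,0]],"twist":[0,0,0],"grip":[0.3,0.3,0.3]}';python3 -m jog '{"travel":[[0,0,0],[0,0,0],[0,0,0]],"twist":[0,0,0],"grip":[0.25,0.25,0.25]}'
```

```text
time: 2.75
eef_pos: [585.5, 294.6, 117.5]
orientation: [0.961, 1.348, -0.96]
contact_force: [0.7, 0.2, 0.3]
finger_gap: 50.1
time: 3.12
eef_pos: [585.3, 294.6, 116.7]
orientation: [0.96, 1.349, -0.961]
contact_force: [-0.3, -0.1, 0.3]
finger_gap: 26.4
time: 3.5
eef_pos: [585.4, 294.5, 116.7]
orientation: [0.96, 1.349, -0.961]
contact_force: [-0.1, 1.3, -0.8]
finger_gap: 22.0
```

```bash
python3 -m jog '{"travel":[[0,0,0],[0,0,0],[0,0,0]],"twist":[0,0,0],"grip":[0.17,0.17,0.17]}';for i in 1 2 ; do python3 -m jog '{"travel":[[0,0,0],[0,0,0]],"twist":[0,0],"grip":[0.15,0.15]}' | grep -E "gap|force"; done;  python3 -m jog '{"travel":[[0,0,0],[0,0,0]],"twist":[0,0],"grip":[0.13,0.13]}' | grep -E "gap|force"
```

```text
time: 3.88
eef_pos: [585.0, 294.5, 116.7]
orientation: [0.96, 1.349, -0.961]
contact_force: [-4.6, -2.4, 2.0]
finger_gap: 15.1
contact_force: [-6.2, -1.9, 2.9]
finger_gap: 13.7
contact_force: [-5.5, -3.1, 2.7]
finger_gap: 14.0
contact_force: [-6.1, -2.8, 3.3]
finger_gap: 13.8
```

```bash
python3 -m jog '{"travel":[[-1.5,0,0],[-1.5,0,0]],"twist":[0,0],"grip":[0.15,0.15]}' | grep -E "gap|force|eef"; python3 -m jog '{"travel":[[-1.5,0,0],[-1.5,0,0]],"twist":[0,0],"grip":[0.15,0.15]}' | grep -E "gap|force|eef"; python3 -m jog '{"travel":[[1.5,0,0],[3,0,0]],"twist":[0,0],"grip":[0.15,0.15]}' | grep -E "gap|force|eef"
```

```text
eef_pos: [584.6, 294.3, 116.8]
contact_force: [-3.4, -1.2, -10.2]
finger_gap: 13.9
eef_pos: [584.7, 294.3, 116.9]
contact_force: [1.2, -0.2, -24.9]
finger_gap: 13.8
eef_pos: [584.6, 294.3, 116.7]
contact_force: [-8.6, -3.8, -5.8]
finger_gap: 13.4
```

```bash
for g in 1; do python3 -m jog '{"travel":[[0,0,0],[0,0,0]],"twist":[0,0],"grip":[0.165,0.165]}' | grep -E "gap|force|eef"; python3 -m jog '{"travel":[[0,0,0],[0,0,0]],"twist":[0,0],"grip":[0.158,0.158]}' | grep -E "gap|force|eef"; python3 -m jog '{"travel":[[-1.5,0,0],[-3,0,0]],"twist":[0,0],"grip":[0.158,0.158]}' | grep -E "gap|force|eef"; python3 -m jog '{"travel":[[-1.5,0,0],[-3,0,0]],"twist":[0,0],"grip":[0.158,0.158]}' | grep -E "gap|force|eef";done
```

```text
eef_pos: [584.8, 294.5, 117.9]
contact_force: [-7.5, -3.9, -7.1]
finger_gap: 14.3
eef_pos: [584.6, 294.4, 117.9]
contact_force: [-8.6, -3.4, -5.3]
finger_gap: 13.8
eef_pos: [584.6, 294.5, 120.8]
contact_force: [-8.0, -3.4, -7.4]
finger_gap: 14.1
eef_pos: [584.6, 294.6, 123.8]
contact_force: [-7.9, -1.7, -6.6]
finger_gap: 13.8
```

```bash
python3 -m jog '{"travel":[[0,0,0],[6,-0.8,0],[6,-0.8,0],[6,-0.8,0]],"twist":[0,0,0,0],"grip":[0.18,0.18,0.17,0.17]}' | grep -E "gap|force|eef"; python3 -m jog '{"travel":[[0,0,0],[0,0,0]],"twist":[0,0],"grip":[0.158,0.158]}' | grep -E "gap|force|eef"; python3 -m jog '{"travel":[[-1.5,0,0],[-3,0,0]],"twist":[0,0],"grip":[0.158,0.158]}' | grep -E "gap|force|eef"; python3 -m jog '{"travel":[[0,0,0],[0,0,0]],"twist":[0,0],"grip":[0.155,0.155]}' | grep -E "gap|force|eef";python3 -m jog '{"travel":[[-1.5,0,0],[-3,0,0]],"twist":[0,0],"grip":[0.155,0.155]}' | grep -E "gap|force|eef"; 
```

```text
eef_pos: [584.8, 294.5, 119.3]
contact_force: [-7.4, -1.1, 0.3]
finger_gap: 14.9
eef_pos: [584.4, 294.4, 119.2]
contact_force: [-8.6, -2.2, 0.7]
finger_gap: 13.6
eef_pos: [584.4, 294.4, 121.2]
contact_force: [-5.1, -2.3, -5.5]
finger_gap: 14.1
eef_pos: [584.4, 294.4, 121.3]
contact_force: [-5.9, -1.9, -5.9]
finger_gap: 13.8
eef_pos: [584.4, 294.4, 121.7]
contact_force: [0.6, 1.0, -25.4]
finger_gap: 13.5
```

```bash
python3 -m jog '{"travel":[[-1.5,0,0],[-3,0,0]],"twist":[0,0],"grip":[0.155,0.155]}' | grep -E "gap|force|eef"; python3 -m jog '{"travel":[[0,0,0],[0,0,0]],"twist":[0,0],"grip":[0.156,0.156]}' | grep -E "gap|force|eef";  python3 -m jog '{"travel":[[0,0,0],[0,0,0]],"twist":[0,0],"grip":[0.157,0.157]}' | grep -E "gap|force|eef";python3 -m jog '{"travel":[[0,0,0],[0,0,0]],"twist":[0,0],"grip":[0.158,0.158]}' | grep -E "gap|force|eef"; python3 -m jog '{"travel":[[0,0,0],[0,0,0]],"twist":[0,0],"grip":[0.16,0.16]}' | grep -E "gap|force|eef"
```

```text
eef_pos: [584.5, 294.2, 124.4]
contact_force: [1.3, 0.4, -25.4]
finger_gap: 13.8
eef_pos: [584.5, 294.3, 125.7]
contact_force: [-2.8, -1.2, -17.6]
finger_gap: 14.1
eef_pos: [584.5, 294.3, 126.7]
contact_force: [-5.6, -1.4, -11.3]
finger_gap: 14.0
eef_pos: [584.5, 294.3, 127.4]
contact_force: [-6.7, -2.5, -6.9]
finger_gap: 14.0
eef_pos: [584.5, 294.3, 127.6]
contact_force: [-7.9, -2.4, -6.1]
finger_gap: 14.1
```

```bash
python3 -m jog '{"travel":[[0,0,0],[11,-0.7,0],[11,-0.7,0],[11,-0.7,0],[11,-0.7,0]],"twist":[0,0,0,0,0],"grip":[0.18,0.18,0.18,0.15,0.15]}' | grep -E "gap|force|eef"; python3 -m jog '{"travel":[[0,0,0],[0,0,0],[0,0,0],[0,0,0]],"twist":[-0.15,-0.3,-0.45,-0.45],"grip":[0.15,0.15,0.15,0.15]}' | grep -E "gap|force|eef"; python3 -c "
from h import *
s=arm.read_state();print(ang(),s['joints'][5],np.round(s['moment'],2))"
```

```text
eef_pos: [584.3, 294.2, 116.9]
contact_force: [-5.5, -1.7, 2.0]
finger_gap: 13.6
eef_pos: [584.3, 294.1, 116.9]
contact_force: [-5.9, -2.5, 3.1]
finger_gap: 14.0
44.96789927217843 -0.4989269629284387 [-0.47  1.06 -0.  ]
```

```bash
cat > st.py <<'E'
from h import *
s=arm.read_state();print(round(s["time"],2),"ang",round(ang(),1),"j6",round(s['joints'][5],3),"M",np.round(s['moment'],2),"F",np.round(s['contact_force'],1),"gap",round(s["finger_gap"],1),np.round(s["eef_pos"],1))
E
for i in 1 2; do python3 -m jog '{"travel":[[0,0,0],[0,0,0],[0,0,0],[0,0,0]],"twist":[-0.15,-0.3,-0.45,-0.45],"grip":[0.15,0.15,0.15,0.15]}' >/dev/null; python3 st.py;done
```

```text
10.75 ang 70.7 j6 -0.949 M [-0.48  1.16  0.05] F [-6.  -3.1  3.4] gap 13.4 [584.2 294.  116.9]
11.25 ang 96.4 j6 -1.397 M [-0.48  0.62 -0.93] F [-3.9 -2.9  0.9] gap 16.7 [584.8 293.9 116.8]
```

```bash
python3 -m jog '{"travel":[[0,0,0],[0,0,0]],"twist":[0.1,0.1],"grip":[0.15,0.15]}' >/dev/null; python3 st.py;python3 -m jog '{"travel":[[0,0,0],[0,0,0]],"twist":[0.04,0.04],"grip":[0.15,0.15]}' >/dev/null; python3 st.py
```

```text
11.5 ang 90.7 j6 -1.298 M [-0.64  0.6  -0.36] F [-3.2 -3.8  5.8] gap 15.4 [584.9 293.9 116.8]
11.75 ang 88.5 j6 -1.259 M [-0.76  0.36 -0.27] F [-2.5 -4.9  5.8] gap 14.8 [585.1 293.9 116.7]
```

```bash
python3 -m jog '{"travel":[[0,0,0],[0,0,0],[-40,0,0],[-80,0,0],[-80,0,0]],"twist":[0.03,0.03,0.03,0.03,0.03],"grip":[0.4,1,1,1,1]}' >/dev/null; python3 st.py;python3 - <<'E'
from h import *
d=snap("wrist","w3.png");np.savez("/tmp/w3.npz",**d)
W=cloud(d);S=W.reshape(-1,3);m=(S[:,2]>68)&(S[:,2]<90)&(np.hypot(S[:,0]-584,S[:,1]-295)<35)
Q=S[m];r=cv2.minAreaRect(Q[:,:2].astype(np.float32));print(m.sum(),r)
m=(S[:,2]>31)&(S[:,2]<37)&(np.hypot(S[:,0]-584,S[:,1]-295)<65);print(cv2.minAreaRect(S[m][:,:2].astype(np.float32)))
E
```

```text
12.38 ang 86.8 j6 -1.228 M [ 0.05 -0.02  0.01] F [ 0.9  0.2 -0.3] gap 62.6 [584.9 294.6 198.1]
921 ((584.1679077148438, 295.04180908203125), (13.968868255615234, 41.378814697265625), 83.29773712158203)
((584.3624877929688, 295.0206604003906), (83.55311584472656, 83.4454345703125), 83.131591796875)
```

View pics/w3.png

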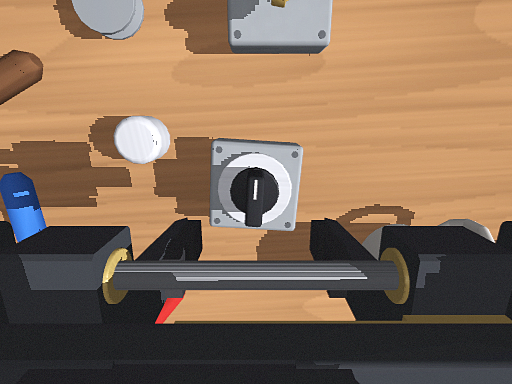

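```bash
python3 -m jog '{"travel":[[-40,-60,0],[-90,-120,0],[-100,-180,0],[-100,-240,10],[-100,-300,20],[-100,-340,20],[-100,-340,20]],"twist":[0,0,0,0,0,0,0],"grip":[1,1,1,1,1,1,1]}' >/dev/null; python3 st.py;python3 - <<'E'
from h import *
d=snap("wrist","w4.png");np.savez("/tmp/w4.npz",**d)
E
```

```text
13.3 ang 86.4 j6 -1.795 M [ 0.04 -0.03  0.01] F [ 0.2 -0.  -0.3] gap 88.1 [584.2 -49.9 293. ]
```

View pics/w4.png

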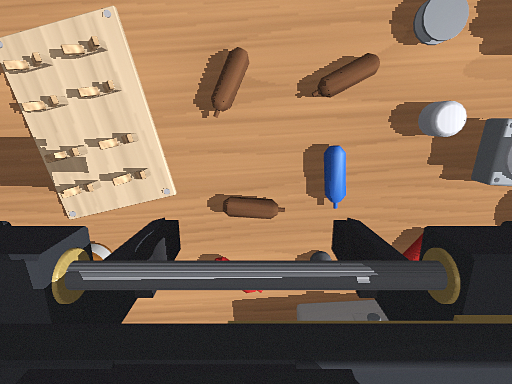

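```bash
cat >> h.py <<'E'
def floatpose(W,img,c,rad=60,zlo=15,zhi=32):
    hsv=cv2.cvtColor(img,cv2.COLOR_BGR2HSV).reshape(-1,3)
    S=W.reshape(-1,3);m=(S[:,2]>zlo)&(S[:,2]<zhi)&(np.hypot(S[:,0]-c[0],S[:,1]-c[1])<rad)
    Q=S[m][:,:2].astype(np.float32);r=cv2.minAreaRect(Q);b=cv2.boxPoints(r)
    e=[b[1]-b[0],b[2]-b[1]];e=e[0] if np.linalg.norm(e[0])>np.linalg.norm(e[1]) else e[1]
    return m.sum(),np.round(r[0],1),np.round(r[1],1),"heading",round(np.degrees(np.arctan2(e[1],e[0]))%180,1),"zmax",S[m][:,2].max().round(1)
E
python3 - <<'E'
from h import *
d=dict(np.load("/tmp/w4.npz"));W=cloud(d)
px(d,[(253,207),(228,80),(350,75)])
for c in [(635,-59),(475,66),(472,-76)]: print(floatpose(W,d["img"],c)); 
for c in [(635,-59),(475,66),(472,-76)]: print(floatpose(W,d["img"],c,60,9));
S=W.reshape(-1,3);m=(S[:,2]>4)&(S[:,2]<12)&(np.abs(S[:,0]-510)<170)&(np.abs(S[:,1]+264)<140)
Q=S[m][:,:2].astype(np.float32);r=cv2.minAreaRect(Q);print(r,cv2.boxPoints(r))
m=(S[:,2]>31)&(S[:,2]<40)&(np.abs(S[:,0]-510)<170)&(np.abs(S[:,1]+264)<140)
np.save("/tmp/tops.npy",S[m]);print(m.sum())
E
```

```text
(253, 207) [634.9 -55.2  25.7]
(228, 80) [473.7 -74.9  26. ]
(350, 75) [477.1  70.1  26.4]
(np.int64(981), array([639.6, -54.8]), array([84.6, 26.7]), 'heading', np.float32(82.6), 'zmax', np.float64(28.3))
(np.int64(1383), array([477.9,  67.3]), array([26. , 85.7]), 'heading', np.float32(114.2), 'zmax', np.float64(28.8))
(np.int64(1365), array([476.6, -76.3]), array([26.1, 85.6]), 'heading', np.float32(151.8), 'zmax', np.float64(27.9))
(np.int64(1052), array([639.6, -54.8]), array([84.6, 26.7]), 'heading', np.float32(82.6), 'zmax', np.float64(28.3))
(np.int64(1416), array([478.,  67.]), array([26. , 86.2]), 'heading', np.float32(114.2), 'zmax', np.float64(28.8))
(np.int64(1400), array([476.6, -76.3]), array([26.1, 85.6]), 'heading', np.float32(151.8), 'zmax', np.float64(27.9))
((511.843505859375, -262.2337951660156), (239.99502563476562, 161.04794311523438), 10.025665283203125) [[ 379.66    -203.82971]
 [ 407.69675 -362.41846]
 [ 644.027   -320.63788]
 [ 615.99023 -162.04913]]
706
```

```bash
python3 - <<'E'
from h import *
print(totool([639,-59.8,130]),np.radians(ang()+7.4))
T=np.load("/tmp/tops.npy")
n,l=cv2.connectedComponents(np.zeros((2,2),np.uint8))
c=np.array([511.8,-262.2]);a=np.radians(10.03);Rm=np.array([[np.cos(a),-np.sin(a)],[np.sin(a),np.cos(a)]])
L=(T[:,:2]-c)@Rm
for x in(-80,-32,32,80):
  for y in(-36,36):
    m=(abs(L[:,0]-x)<14)&(abs(L[:,1]-y)<32)
    q=L[m]; print((x,y),m.sum(), q.min(0).round(1),q.max(0).round(1))
E
```

```text
[163.2  -8.8  55.8] 1.6397658463237939
(-80, -36) 101 [-84.9 -57.4] [-74.6 -13.7]
(-80, 36) 104 [-85.   14.5] [-74.5  58.2]
(-32, -36) 92 [-36.9 -56.7] [-26.8 -13.3]
(-32, 36) 95 [-36.9  14.7] [-27.1  57.9]
(32, -36) 82 [ 27.1 -56.8] [ 36.8 -13.6]
(32, 36) 86 [27.1 14.7] [36.8 58.8]
(80, -36) 75 [ 74.9 -55.9] [ 84.7 -13. ]
(80, 36) 71 [74.8 14.5] [84.8 57.9]
```

```bash
python3 -m jog '{"travel":[[0,-9,56],[0,-9,56],[20,-9,56],[40,-9,56],[80,-9,56],[120,-9,56],[150,-9,56],[163,-9,56],[163,-9,56],[163,-9,56]],"twist":[0.18,0.36,0.54,0.72,0.9,1.08,1.26,1.44,1.62,1.64],"grip":[0.6,0.6,0.6,0.6,0.6,0.6,0.6,0.6,0.6,0.6]}' >/dev/null; python3 st.py;python3 - <<'E'
from h import *
d=snap("wrist","w5.png");np.savez("/tmp/w5.npz",**d)
print(floatpose(cloud(d),d["img"],(639,-59),60,15,30),totool([639,-59.8,67]))
E
```

```text
14.6 ang -7.1 j6 -0.149 M [-0.03  0.13 -0.04] F [-0.3  0.5 -0.3] gap 52.8 [639.6 -57.1 131. ]
(np.int64(3187), array([639.5, -54.5]), array([85.4, 26. ]), 'heading', np.float32(82.6), 'zmax', np.float64(27.9)) [64.3 -0.3  2.5]
```

View pics/w5.png

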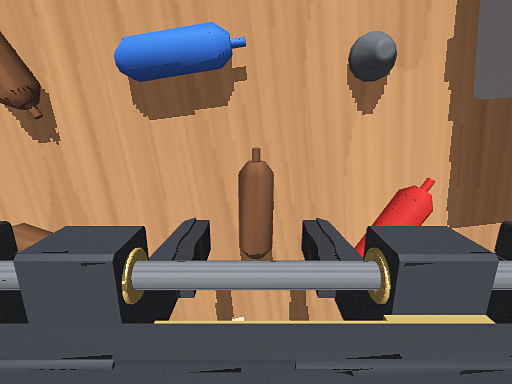

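```bash
python3 - <<'E'
from h import *
d=dict(np.load("/tmp/w4.npz"));d5=dict(np.load("/tmp/w5.npz"))
W=cloud(d5);h=cv2.cvtColor(d5["img"],cv2.COLOR_BGR2HSV);m=((h[...,0]<6)|(h[...,0]>174))&(h[...,1]>180)&(h[...,2]>90)&(W[...,2]<35)&(W[...,2]>5)
Q=W[m];print(Q.min(0),Q.max(0),m.sum())
t=dict(np.load("/tmp/top0.npz"));W=cloud(t);h=cv2.cvtColor(t["img"],cv2.COLOR_BGR2HSV);m=((h[...,0]<6)|(h[...,0]>174))&(h[...,1]>180)&(h[...,2]>90)&(W[...,2]<35)&(W[...,2]>5)
Q=W[m];Q=Q[Q[:,1]<0];print(Q.min(0),Q.max(0),len(Q))
E
```

```text
[ 715.30486774 -105.06046289    7.65380871] [772.40969099 -49.87682272  27.7481179 ] 1831
[ 716.60154364 -115.5264942    12.92397388] [771.07802116 -53.24106865  34.73693599] 166
```

```bash
python3 -m jog '{"travel":[[30,0,2.5],[55,0,2.5],[64,0,2.5],[64,0,2.5],[64,0,2.5]],"twist":[0,0,0,0,0],"grip":[0.6,0.6,0.4,0.35,0.35]}' >/dev/null; python3 st.py; python3 -m jog '{"travel":[[0,0,0],[0,0,0],[0,0,0],[0,0,0]],"twist":[0,0,0,0],"grip":[0.32,0.305,0.3,0.3]}' >/dev/null; python3 st.py;python3 -m jog '{"travel":[[0,0,0],[0,0,0],[0,0,0],[0,0,0]],"twist":[0,0,0,0],"grip":[0.298,0.296,0.295,0.295]}' >/dev/null; python3 st.py
```

```text
15.28 ang -7.2 j6 -0.153 M [-0.04  0.08 -0.01] F [ 0.9  0.1 -0.1] gap 31.0 [639.8 -61.2  68.8]
15.78 ang -7.3 j6 -0.152 M [-0.1  0.1 -0. ] F [-0.7  0.7 -0.3] gap 26.5 [639.4 -61.2  67.8]
16.27 ang -7.3 j6 -0.152 M [-0.11  0.09  0.05] F [-0.3 -0.8 -0.9] gap 26.1 [639.3 -61.2  67.8]
```

```bash
python3 -m jog '{"travel":[[0,0,0],[0,0,0],[-3,0,0],[-6,0,0],[-12,0,0],[-20,0,0],[-20,0,0]],"twist":[0,0,0,0,0,0,0],"grip":[0.2945,0.2945,0.2945,0.2945,0.2945,0.2945,0.2945]}' >/dev/null; python3 st.py; python3 - <<'E'
from h import *
d=snap("wrist","w6.png");np.savez("/tmp/w6.npz",**d)
print(floatpose(cloud(d),d["img"],(639,-59),60,15,60))
E
```

```text
17.15 ang -7.3 j6 -0.152 M [-0.06  0.08 -0.01] F [ 1.   0.3 -0.7] gap 26.0 [639.7 -61.3  88.7]
(np.int64(6991), array([639.3, -56.2]), array([56.4, 74.8]), 'heading', np.float32(117.4), 'zmax', np.float64(60.0))
```

View pics/w6.png

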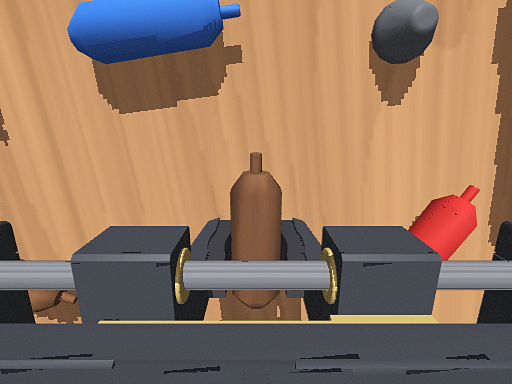

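```bash
python3 - <<'E'
from h import *
d=dict(np.load("/tmp/w6.npz"));px(d,[(256,190),(256,210),(256,230),(256,245)])
d=dict(np.load("/tmp/w5.npz"));px(d,[(256,190),(256,210),(256,230),(256,245)])
print(totool([573.2,-287.9,150]),np.radians(ang()+80),ang(),totool([573.2,-287.9,150]))
E
```

```text
(256, 190) [644.1 -28.4  45.7]
(256, 210) [642.8 -37.8  47.3]
(256, 230) [641.6 -48.1  46.9]
(256, 245) [640.6 -55.8  47.1]
(256, 190) [641.7 -40.6  26.2]
(256, 210) [639.9 -55.5  26.1]
(256, 230) [638.1 -70.7  26.2]
(256, 245) [636.6 -82.5  26.3]
[-61.8 -37.  233.2] 1.2693045714332958 -7.274205140210444 [-61.8 -37.  233.2]
```

```bash
python3 -m jog '{"travel":[[-10,0,0],[-20,-4,15],[-35,-8,40],[-42,-12,70],[-42,-18,105],[-42,-24,140],[-42,-30,175],[-42,-34,205],[-42,-37,225],[-42,-37,233],[-42,-37,233],[-42,-37,233]],"twist":[0.04,0.12,0.25,0.4,0.55,0.7,0.85,1.0,1.13,1.22,1.27,1.27],"grip":[0.2945,0.2945,0.2945,0.2945,0.2945,0.2945,0.2945,0.2945,0.2945,0.2945,0.2945,0.2945]}' >/dev/null; python3 st.py; python3 - <<'E'
from h import *
d=snap("wrist","w7.png");np.savez("/tmp/w7.npz",**d)
px(d,[(256,190),(256,210),(256,230),(256,245)])
print(totool([571.7,-288.1,88.5]),np.radians(ang()+80))
E
```

```text
18.7 ang -80.0 j6 0.747 M [0.01 0.19 0.03] F [ 0.3 -0.3 -0.6] gap 26.0 [ 573.  -287.7  129.5]
(256, 190) [ 604.5 -281.2   86. ]
(256, 210) [ 595.2 -282.9   87.8]
(256, 230) [ 585.5 -284.6   88.2]
(256, 245) [ 577.4 -286.1   87.6]
[41.1  0.3  1.4] 0.00032698321556544184
```

View pics/w7.png

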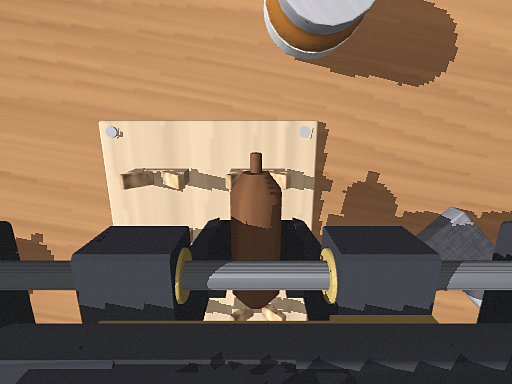

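```bash
python3 -m jog '{"travel":[[12,0.3,1],[24,0.3,1],[34,0.3,1],[38,0.3,1],[39,0.3,1],[39,0.3,1]],"twist":[0,0,0,0,0,0],"grip":[0.2945,0.2945,0.2945,0.2945,0.2945,0.2945]}' >/dev/null; python3 st.py;python3 -m jog '{"travel":[[0.5,0,0],[1,0,0],[1,0,0]],"twist":[0,0,0],"grip":[0.2945,0.2945,0.2945]}' >/dev/null; python3 st.py
```

```text
19.5 ang -80.0 j6 0.746 M [-0.    0.14  0.02] F [-0.3  0.5 -0.7] gap 26.0 [ 572.3 -288.2   91. ]
19.88 ang -80.0 j6 0.746 M [0.02 0.17 0.02] F [-0.1  0.5  0.4] gap 25.6 [ 572.2 -288.1   89.8]
```

```bash
for i in 1 2 3; do python3 -m jog '{"travel":[[0.4,0,0],[0.4,0,0]],"twist":[0,0],"grip":[0.2945,0.2945]}' >/dev/null; python3 st.py; done
```

```text
20.12 ang -80.0 j6 0.746 M [-0.17  0.19 -0.05] F [-0.1 -0.9  0.9] gap 26.3 [ 572.3 -288.3   89.6]
20.38 ang -80.0 j6 0.746 M [-0.28  0.2  -0.  ] F [-0.6 -1.2  3.8] gap 26.0 [ 572.3 -288.4   89.3]
20.62 ang -80.0 j6 0.746 M [-0.38  0.28 -0.01] F [ 0.  -1.7  5.2] gap 26.1 [ 572.4 -288.5   89. ]
```

```bash
python3 -m jog '{"travel":[[-0.5,0,0],[-0.5,0,0],[-0.5,0,0],[-0.5,0,0],[-0.5,0,0],[-0.5,0,0],[-20,0,0],[-60,0,0],[-90,0,0],[-90,0,0]],"twist":[0,0,0,0,0,0,0,0,0,0],"grip":[0.2945,0.297,0.3,0.31,0.35,0.5,0.5,0.5,0.5,0.5]}' >/dev/null; python3 st.py;python3 - <<'E'
from h import *
d=snap("wrist","w8.png");np.savez("/tmp/w8.npz",**d)
print(floatpose(cloud(d),d["img"],(573,-288),60,38,50))
E
```

```text
21.88 ang -80.0 j6 0.746 M [-0.01  0.14 -0.01] F [-0.1  0.2 -0.1] gap 43.9 [ 572.7 -288.2  180.5]
(np.int64(2444), array([ 575.7, -287.2]), array([81.9, 26. ]), 'heading', np.float32(10.8), 'zmax', np.float64(49.4))
```

View pics/w8.png

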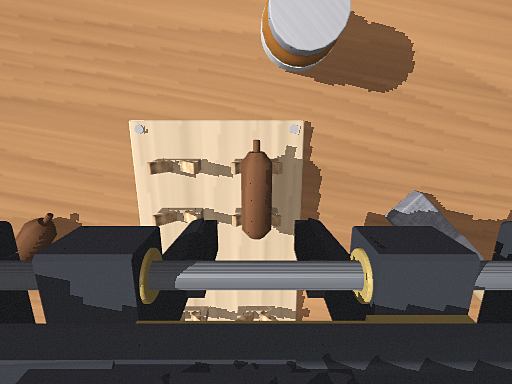

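```bash
python3 - <<'E'
from h import *
print(totool([472.2,-73.9,150]),np.radians(ang()+118.2))
E
```

```text
[  28.5 -228.1   61.4] 0.6660804911766073
```

```bash
python3 -m jog '{"travel":[[0,-40,10],[0,-90,20],[0,-140,40],[0,-190,61],[0,-228,61],[0,-228,61],[0,-228,61]],"twist":[0.1,0.2,0.35,0.5,0.66,0.66,0.66],"grip":[0.6,0.6,0.6,0.6,0.6,0.6,0.6]}' >/dev/null; python3 st.py;python3 - <<'E'
from h import *
d=snap("wrist","w9.png");np.savez("/tmp/w9.npz",**d)
print(floatpose(cloud(d),d["img"],(475,-76),60,15,35))
d=snap("top","t1.png");print(floatpose(cloud(d),d["img"],(475,70),60,15,35))
E
```

```text
22.8 ang -117.8 j6 1.651 M [ 0.01  0.11 -0.01] F [ 0.9 -0.3  0.7] gap 52.6 [472.8 -74.5 177.8]
(np.int64(2171), array([476.5, -76.7]), array([25.3, 85.5]), 'heading', np.float32(151.8), 'zmax', np.float64(28.2))
(np.int64(209), array([476.4,  69.1]), array([25.7, 77.9]), 'heading', np.float32(113.5), 'zmax', np.float64(33.6))
```

View pics/w9.png

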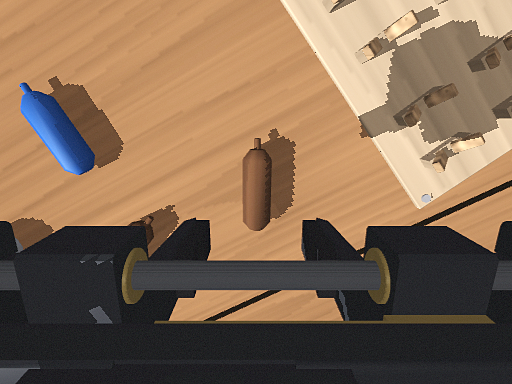

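View pics/t1.png

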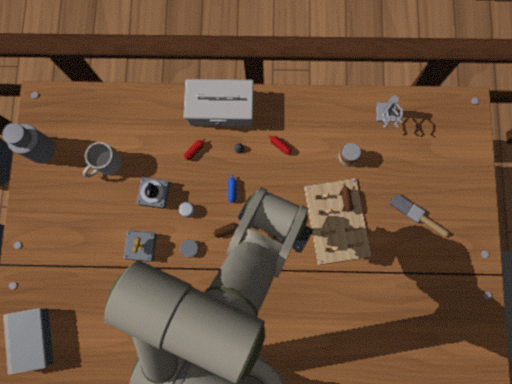

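```bash
python3 -c "
from h import *
print(totool([472.2,-73.9,68]))"
python3 -m jog '{"travel":[[40,0,0],[80,0,0],[104,0,0],[109.8,0,0],[109.8,0,0],[109.8,0,0],[109.8,0,0]],"twist":[0,0,0,0,0,0,0],"grip":[0.6,0.6,0.45,0.4,0.35,0.32,0.31]}' >/dev/null; python3 st.py; python3 -m jog '{"travel":[[0,0,0],[0,0,0],[0,0,0],[0,0,0],[0,0,0]],"twist":[0,0,0,0,0],"grip":[0.302,0.298,0.296,0.295,0.295]}' >/dev/null; python3 st.py
```

```text
[110.   -0.6   1. ]
23.77 ang -117.8 j6 1.653 M [ 0.01  0.14 -0.03] F [-0.6  0.4  0.3] gap 27.5 [473.  -74.3  69.5]
24.4 ang -117.9 j6 1.653 M [-0.01  0.2   0.01] F [-0.4  0.2  0.5] gap 26.1 [472.7 -74.1  68.8]
```

```bash
python3 -m jog '{"travel":[[0,0,0],[0,0,0],[-3,0,0],[-6,0,0],[-12,0,0],[-20,0,0],[-35,0,0],[-62,0,0],[-62,0,0]],"twist":[0,0,0,0,0,0,0,0,0],"grip":[0.2945,0.2945,0.2945,0.2945,0.2945,0.2945,0.2945,0.2945,0.2945]}' >/dev/null; python3 st.py; python3 - <<'E'
from h import *
d=snap("wrist","w10.png");np.savez("/tmp/w10.npz",**d)
px(d,[(256,190),(256,210),(256,230),(256,245)])
print(totool([450.2,-236.5,130]),np.radians(ang()+80))
E
```

```text
25.52 ang -117.9 j6 1.653 M [0.07 0.14 0.02] F [ 0.8  0.5 -1.2] gap 25.9 [473.3 -74.3 132.4]
(256, 190) [501.2 -88.2  88.1]
(256, 210) [492.9 -83.8  89.6]
(256, 230) [483.9 -79.2  90. ]
(256, 245) [476.6 -75.3  89.9]
[  1.4 154.1 -55.9] -0.6606849176078121
```

```bash
python3 -m jog '{"travel":[[0,8,-3],[0,25,-9],[0,48,-18],[0,75,-27],[0,102,-37],[0,126,-46],[0,146,-54],[0,154,-57],[0,154,-57],[0,154,-57]],"twist":[-0.03,-0.1,-0.2,-0.32,-0.44,-0.55,-0.62,-0.66,-0.66,-0.66],"grip":[0.2945,0.2945,0.2945,0.2945,0.2945,0.2945,0.2945,0.2945,0.2945,0.2945]}' >/dev/null; python3 st.py; python3 - <<'E'
from h import *
d=snap("wrist","w11.png");np.savez("/tmp/w11.npz",**d)
px(d,[(256,190),(256,210),(256,230),(256,245)])
print(totool([451.3,-236.3,90.8]),np.radians(ang()+80))
E
```

```text
26.82 ang -80.1 j6 0.682 M [-0.01  0.12  0.01] F [ 0.7  1.  -0.3] gap 26.0 [ 451.  -236.4  130.3]
(256, 190) [ 482.  -230.    85.6]
(256, 210) [ 472.9 -231.7   87.4]
(256, 230) [ 462.6 -233.5   87.5]
(256, 245) [ 454.7 -234.9   87.5]
[39.6  0.  -0.3] -0.0008965249969088349
```

View pics/w11.png

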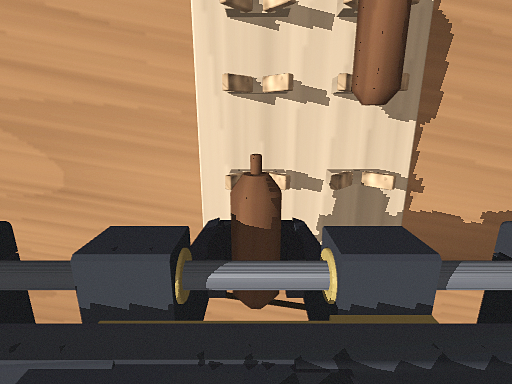

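```bash
python3 -m jog '{"travel":[[12,0,0],[24,0,0],[34,0,0],[38,0,0],[39,0,0],[39,0,0]],"twist":[0,0,0,0,0,0],"grip":[0.2945,0.2945,0.2945,0.2945,0.2945,0.2945]}' >/dev/null; python3 st.py;python3 -m jog '{"travel":[[0.4,0,0],[0.4,0,0]],"twist":[0,0],"grip":[0.2945,0.2945]}' >/dev/null; python3 st.py;python3 -m jog '{"travel":[[0.4,0,0],[0.4,0,0]],"twist":[0,0],"grip":[0.2945,0.2945]}' >/dev/null; python3 st.py
```

```text
27.62 ang -80.0 j6 0.681 M [-0.01  0.14 -0.  ] F [ 0.  -0.2 -0.6] gap 25.8 [ 451.2 -237.    91.9]
27.88 ang -80.0 j6 0.681 M [0.   0.15 0.  ] F [ 0.  -0.4  0.3] gap 25.7 [ 451.2 -236.9   91.5]
28.12 ang -80.0 j6 0.681 M [-0.01  0.16  0.03] F [ 0.2  0.2 -0.3] gap 25.8 [ 451.1 -236.9   91. ]
```

```bash
for i in 1 2 3; do python3 -m jog '{"travel":[[0.4,0,0],[0.4,0,0]],"twist":[0,0],"grip":[0.2945,0.2945]}' >/dev/null; python3 st.py; done
```

```text
28.38 ang -80.0 j6 0.681 M [ 0.    0.16 -0.01] F [ 0.8  0.5 -0.9] gap 26.0 [ 451.1 -236.9   90.5]
28.62 ang -80.0 j6 0.681 M [-0.14  0.15 -0.05] F [ 0.  -0.8 -0.4] gap 26.2 [ 451.2 -237.    90.2]
28.88 ang -80.0 j6 0.681 M [-0.22  0.13  0.05] F [-0.6 -1.8  2.1] gap 26.1 [ 451.2 -237.1   89.9]
```

Contact. Release.

```bash
python3 -m jog '{"travel":[[0,0,0],[0,0,0],[0,0,0],[0,0,0],[0,0,0],[0,0,0],[-20,0,0],[-60,0,0],[-90,0,0],[-90,0,0]],"twist":[0,0,0,0,0,0,0,0,0,0],"grip":[0.296,0.297,0.3,0.31,0.35,0.5,0.5,0.5,0.5,0.5]}' >/dev/null; python3 st.py;python3 - <<'E'
from h import *
d=snap("wrist","w12.png");np.savez("/tmp/w12.npz",**d)
print(floatpose(cloud(d),d["img"],(451,-237),60,38,50))
E
```

```text
30.12 ang -80.0 j6 0.681 M [-0.01  0.11 -0.1 ] F [ 0.7 -0.9 -0.8] gap 44.0 [ 451.6 -237.1  181.4]
(np.int64(2436), array([ 454.7, -235.5]), array([84.6, 25.6]), 'heading', np.float32(10.8), 'zmax', np.float64(49.1))
```

View pics/w12.png

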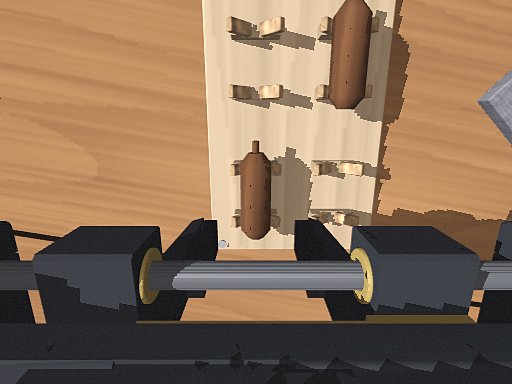

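```bash
python3 - <<'E'
from h import *
print(totool([475.8,71.9,160]),np.radians(ang()-24.2))
E
python3 -m jog '{"travel":[[0,-40,0],[0,-80,0],[0,-120,0],[0,-160,0],[0,-200,10],[0,-240,20],[0,-280,20],[0,-300,20],[0,-300,20],[0,-300,20],[0,-300,20]],"twist":[-0.18,-0.36,-0.54,-0.72,-0.9,-1.08,-1.26,-1.44,-1.62,-1.81,-1.81],"grip":[0.6,0.6,0.6,0.6,0.6,0.6,0.6,0.6,0.6,0.6,0.6]}' >/dev/null; python3 st.py;python3 - <<'E'
from h import *
d=snap("wrist","w13.png");np.savez("/tmp/w13.npz",**d)
print(floatpose(cloud(d),d["img"],(478,67),60,15,35))
E
```

```text
[  19.8 -299.8  -77.7] -1.8193720766438497
31.55 ang 23.6 j6 -0.579 M [-0.09  0.05  0.06] F [-0.7 -1.1 -0.5] gap 52.5 [379.1  55.2 178.8]
(np.int64(1852), array([475.2,  73.2]), array([26.5, 73.8]), 'heading', np.float32(114.4), 'zmax', np.float64(28.2))
```

View pics/w13.png

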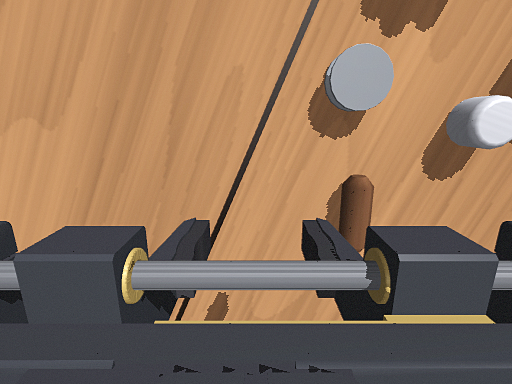

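```bash
python3 - <<'E'
from h import *
print(totool([475.8,71.9,110]),np.radians(ang()-24.3))
E
```

```text
[68.8 95.4 23.2] -0.014819526591353271
```

```bash
python3 -m jog '{"travel":[[0,35,8],[0,70,16],[20,95,23],[30,95,23],[30,95,23]],"twist":[-0.01,-0.01,-0.01,-0.01,-0.01],"grip":[0.6,0.6,0.6,0.6,0.6]}' >/dev/null; python3 st.py;python3 - <<'E'
from h import *
d=snap("wrist","w14.png");np.savez("/tmp/w14.npz",**d)
print(floatpose(cloud(d),d["img"],(478,67),60,15,35), totool([475.8,71.9,68]))
E
```

```text
32.23 ang 24.1 j6 -0.518 M [-0.07  0.02 -0.01] F [-0.   0.7 -0.7] gap 52.7 [474.5  72.1 148.9]
(np.int64(2720), array([477.8,  67.6]), array([26. , 85.7]), 'heading', np.float32(113.9), 'zmax', np.float64(28.0)) [81.6  1.   0.7]
```

View pics/w14.png

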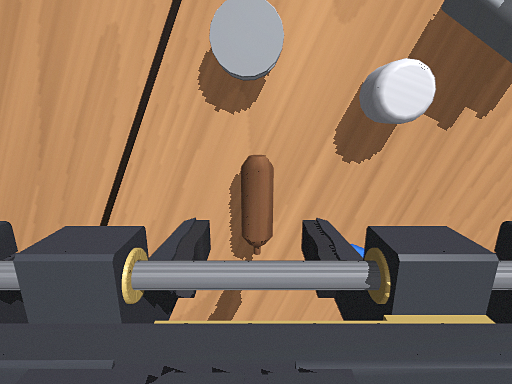

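```bash
python3 -m jog '{"travel":[[40,1,0.5],[70,1,0.5],[80,1,0.5],[81,1,0.5],[81,1,0.5],[81,1,0.5],[81,1,0.5]],"twist":[0,0,0,0,0,0,0],"grip":[0.6,0.6,0.45,0.4,0.35,0.32,0.31]}' >/dev/null; python3 st.py; python3 -m jog '{"travel":[[0,0,0],[0,0,0],[0,0,0],[0,0,0],[0,0,0]],"twist":[0,0,0,0,0],"grip":[0.302,0.298,0.296,0.295,0.295]}' >/dev/null; python3 st.py;python3 -m jog '{"travel":[[0,0,0],[0,0,0],[-3,0,0],[-6,0,0],[-12,0,0],[-20,0,0],[-35,0,0],[-62,0,0],[-62,0,0]],"twist":[0,0,0,0,0,0,0,0,0],"grip":[0.2945,0.2945,0.2945,0.2945,0.2945,0.2945,0.2945,0.2945,0.2945]}' >/dev/null; python3 st.py; python3 - <<'E'
from h import *
d=snap("wrist","w15.png");np.savez("/tmp/w15.npz",**d)
px(d,[(256,190),(256,210),(256,230),(256,245)])
print(totool([560.9,-217,130]),np.radians(ang()+80))
E
```

```text
33.15 ang 24.2 j6 -0.519 M [-0.04  0.11  0.02] F [ 0.5 -0.  -0.1] gap 27.5 [477.   72.1  69.2]
33.77 ang 24.2 j6 -0.519 M [-0.07  0.03  0.  ] F [-0.1 -0.   0.4] gap 26.2 [476.9  72.1  68.8]
34.9 ang 24.2 j6 -0.519 M [-0.04  0.06  0.01] F [ 0.5 -0.2 -1. ] gap 25.9 [477.5  72.1 132.4]
(256, 190) [465.1 102.1  87.5]
(256, 210) [468.8  93.7  89.7]
(256, 230) [473.2  84.   89.3]
(256, 245) [476.4  76.9  90. ]
[  1.5 -42.2 298.1] 1.8193657401467127
```

```bash
python3 -m jog '{"travel":[[0,-1,8],[0,-4,25],[0,-8,50],[0,-12,80],[0,-17,110],[0,-22,140],[0,-27,170],[0,-31,200],[0,-35,228],[0,-38,255],[0,-41,278],[0,-42,292]],"twist":[0.06,0.18,0.34,0.5,0.66,0.82,0.98,1.14,1.3,1.46,1.6,1.7],"grip":[0.2945,0.2945,0.2945,0.2945,0.2945,0.2945,0.2945,0.2945,0.2945,0.2945,0.2945,0.2945]}' >/dev/null; python3 st.py; python3 - <<'E'
from h import *
print(totool([560.9,-217,131]),np.radians(ang()+80))
E
```

```text
36.45 ang -73.4 j6 0.72 M [0.02 0.12 0.01] F [-0.4  0.4  0.2] gap 26.0 [ 558.3 -212.3  129.4]
[-1.6  5.2 -1.1] 0.11465669123886958
```

```bash
python3 -m jog '{"travel":[[0,3,-1],[0,5.2,-1],[0,5.2,-1]],"twist":[0.07,0.115,0.115],"grip":[0.2945,0.2945,0.2945]}' >/dev/null; python3 st.py; python3 - <<'E'
from h import *
d=snap("wrist","w16.png");np.savez("/tmp/w16.npz",**d)
px(d,[(256,210),(256,230),(256,245)])
print(totool([560.9,-217,91]),np.radians(ang()+80))
E
```

```text
36.83 ang -79.7 j6 0.827 M [-0.02  0.12  0.01] F [-0.3  0.4 -0.1] gap 26.1 [ 560.6 -216.   129.6]
(256, 210) [ 582.4 -211.2   87. ]
(256, 230) [ 572.1 -213.1   86.6]
(256, 245) [ 564.  -214.5   87.1]
[38.9  1.2 -0.1] 0.005107537480281722
```

View pics/w16.png

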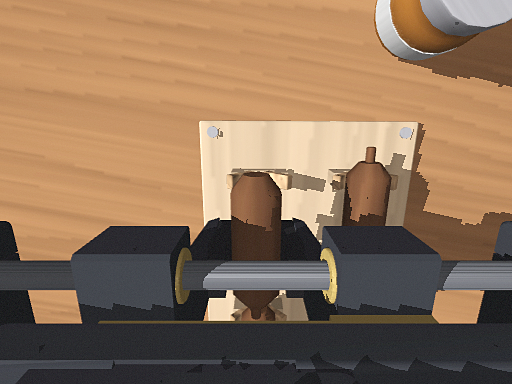

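```bash
python3 -m jog '{"travel":[[12,1,0],[24,1,0],[34,1,0],[38,1,0],[38.5,1,0],[38.5,1,0]],"twist":[0.005,0.005,0.005,0.005,0.005,0.005],"grip":[0.2945,0.2945,0.2945,0.2945,0.2945,0.2945]}' >/dev/null; python3 st.py;for i in 1 2 3; do python3 -m jog '{"travel":[[0.4,0,0],[0.4,0,0]],"twist":[0,0],"grip":[0.2945,0.2945]}' >/dev/null; python3 st.py; done
```

```text
37.62 ang -80.0 j6 0.831 M [-0.03  0.14  0.02] F [ 0.3 -0.6 -0.1] gap 26.0 [ 561.2 -217.1   92.6]
37.88 ang -80.0 j6 0.831 M [ 0.    0.14 -0.05] F [-0.4 -0.5  0.3] gap 26.1 [ 561.2 -217.    92. ]
38.12 ang -80.0 j6 0.831 M [-0.02  0.13  0.04] F [-0.2  0.4 -0.3] gap 25.7 [ 561.1 -217.    91.4]
38.38 ang -80.0 j6 0.831 M [ 0.03  0.18 -0.02] F [ 0.1  0.  -0.9] gap 25.5 [ 561.1 -217.    91. ]
```

```bash
for i in 1 2 3; do python3 -m jog '{"travel":[[0.4,0,0],[0.4,0,0]],"twist":[0,0],"grip":[0.2945,0.2945]}' >/dev/null; python3 st.py; done
```

```text
38.62 ang -80.0 j6 0.831 M [-0.06  0.09 -0.  ] F [-0.4 -1.   0.3] gap 26.0 [ 561.2 -217.1   90.7]
38.88 ang -80.0 j6 0.831 M [-0.2   0.17  0.  ] F [ 0.1 -2.2  2.3] gap 26.1 [ 561.2 -217.2   90.5]
39.12 ang -80.0 j6 0.831 M [-0.38  0.26 -0.  ] F [ 0.3 -2.4  4.2] gap 26.2 [ 561.3 -217.3   90.2]
```

```bash
python3 -m jog '{"travel":[[-0.4,0,0],[-0.4,0,0],[-0.4,0,0],[-0.4,0,0],[-0.4,0,0],[-0.4,0,0],[-20,0,0],[-60,0,0],[-110,0,0],[-150,-20,60],[-150,-20,60]],"twist":[0,0,0,0,0,0,0,0,0,0,0],"grip":[0.296,0.297,0.3,0.31,0.35,0.5,0.5,0.5,0.5,0.5,0.5]}' >/dev/null; python3 st.py;python3 - <<'E'
from h import *
d=snap("wrist","w17.png");np.savez("/tmp/w17.npz",**d)
for c in [(573,-288),(561,-217),(450,-236)]: print(floatpose(cloud(d),d["img"],c,45,38,52))
d=snap("top","t2.png");cv2.imwrite("pics/t2c.png",cv2.resize(d["img"][80:270,80:400],None,fx=2.5,fy=2.5,interpolation=cv2.INTER_CUBIC))
print(totool([423,320,250]))
E
```

```text
40.5 ang -80.1 j6 0.782 M [ 0.01  0.15 -0.01] F [ 0.2 -0.5 -0.3] gap 43.8 [ 497.1 -207.2  242. ]
(np.int64(1879), array([ 572.8, -287.7]), array([75.8, 26.5]), 'heading', np.float32(10.3), 'zmax', np.float64(49.4))
(np.int64(1870), array([ 558.5, -217.5]), array([80.9, 26. ]), 'heading', np.float32(10.3), 'zmax', np.float64(49.7))
(np.int64(1379), array([ 451.2, -236.7]), array([76. , 25.9]), 'heading', np.float32(9.1), 'zmax', np.float64(49.5))
[  -9.8 -532.7  -16.9]
```

View pics/w17.png

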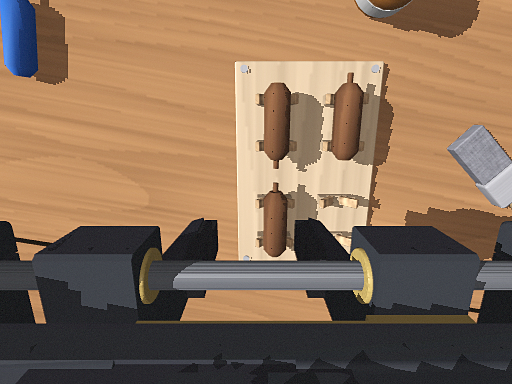

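View pics/t2c.png

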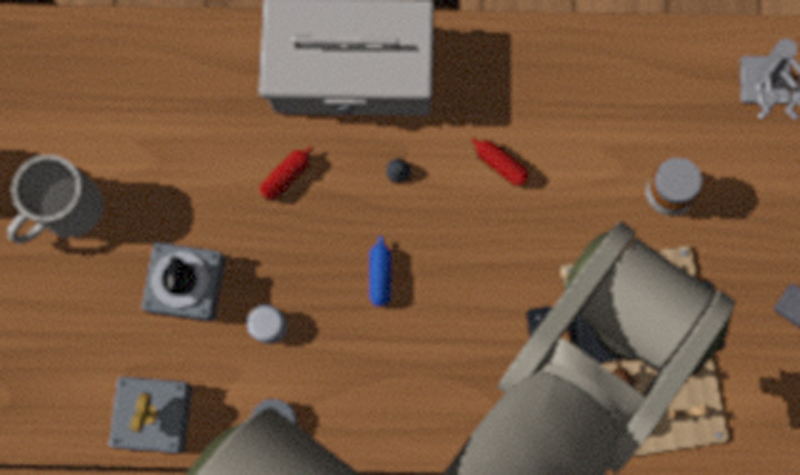

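```bash
python3 -m jog '{"travel":[[0,-60,0],[0,-120,0],[0,-180,0],[0,-240,0],[0,-300,0],[0,-360,0],[0,-420,0],[0,-480,0],[0,-533,30],[0,-533,30],[0,-533,30]],"twist":[-0.18,-0.36,-0.54,-0.72,-0.9,-1.08,-1.26,-1.44,-1.57,-1.57,-1.57],"grip":[0.6,0.6,0.6,0.6,0.6,0.6,0.6,0.6,0.6,0.6,0.6]}' >/dev/null; python3 st.py;python3 - <<'E'
from h import *
d=snap("wrist","w18.png");np.savez("/tmp/w18.npz",**d)
W=cloud(d);S=W.reshape(-1,3);near=np.hypot(S[:,0]-425,S[:,1]-321)
m=(S[:,2]>58)&(S[:,2]<85)&(near<35);Q=S[m][:,:2].astype(np.float32);r=cv2.minAreaRect(Q);print(m.sum(),r,cv2.boxPoints(r).round(1).tolist(),S[m][:,2].max())
m=(S[:,2]>31)&(S[:,2]<37)&(near<65);print(cv2.minAreaRect(S[m][:,:2].astype(np.float32)))
E
```

```text
41.98 ang 9.9 j6 0.276 M [-0.08  0.13  0.05] F [ 1.  -0.5  0.3] gap 52.9 [377.4 312.3 239. ]
587 ((422.7852783203125, 324.74493408203125), (10.169541358947754, 45.298526763916016), 77.1854248046875) [[399.6000061035156, 324.79998779296875], [443.70001220703125, 314.79998779296875], [446.0, 324.70001220703125], [401.79998779296875, 334.70001220703125]] 75.76423625342525
((423.3151550292969, 324.6264953613281), (83.7313232421875, 83.42760467529297), 86.77229309082031)
```

View pics/w18.png

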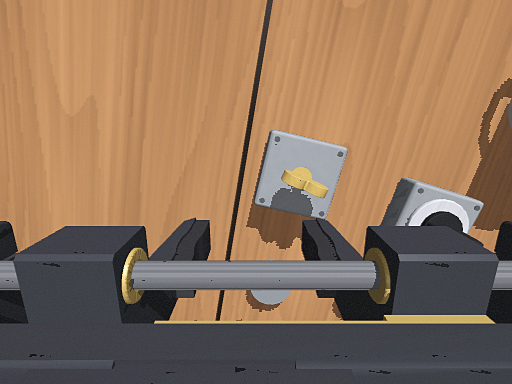

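```bash
python3 - <<'E'
from h import *
print(totool([423,324.7,150]),np.radians(ang()-77.2))
E
```

```text
[89.1 46.9 -5. ] -1.1758028157316491
```

```bash
python3 -m jog '{"travel":[[20,47,-5],[40,47,-5],[60,47,-5],[80,47,-5],[89,47,-5],[89,47,-5],[89,47,-5],[89,47,-5]],"twist":[-0.18,-0.36,-0.54,-0.72,-0.9,-1.08,-1.175,-1.175],"grip":[0.6,0.6,0.6,0.6,0.6,0.6,0.6,0.6]}' >/dev/null; python3 st.py;python3 - <<'E'
from h import *
d=snap("wrist","w19.png")
W=cloud(d);S=W.reshape(-1,3);near=np.hypot(S[:,0]-423,S[:,1]-325)
m=(S[:,2]>58)&(S[:,2]<85)&(near<35);Q=S[m][:,:2].astype(np.float32);r=cv2.minAreaRect(Q);print(m.sum(),r,S[m][:,2].max())
print(totool([423,324.7,107]))
E
```

```text
43.02 ang 77.0 j6 -0.913 M [ 0.01 -0.04 -0.01] F [-0.8 -0.5 -1. ] gap 52.9 [423.3 324.1 150.5]
1093 ((422.39825439453125, 324.8307189941406), (9.740513801574707, 44.75599670410156), 76.9525146484375) 76.14322206323149
[43.6  0.4 -0.2]
```

View pics/w19.png

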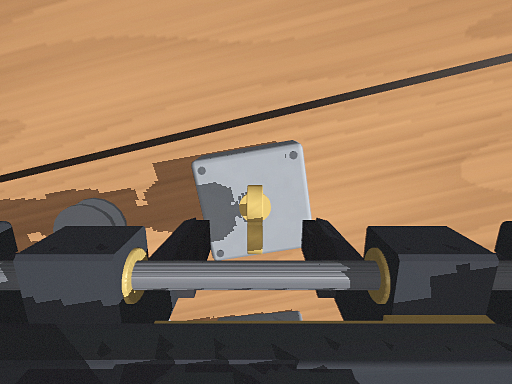

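```bash
python3 -m jog '{"travel":[[20,0.3,0],[40,0.3,0],[43,0.3,0],[43,0.3,0],[43,0.3,0],[43,0.3,0],[43,0.3,0],[43,0.3,0]],"twist":[0,0,0,0,0,0,0,0],"grip":[0.6,0.6,0.4,0.3,0.2,0.15,0.13,0.105]}' >/dev/null; python3 st.py;python3 -m jog '{"travel":[[0,0,0],[0,0,0],[0,0,0],[0,0,0],[0,0,0],[0,0,0],[0,0,0]],"twist":[0,0,0.12,0.24,0.36,0.48,0.48],"grip":[0.105,0.105,0.105,0.105,0.105,0.105,0.105]}' >/dev/null; python3 st.py
```

```text
44.08 ang 77.3 j6 -0.914 M [-1.84  0.12 -0.1 ] F [ -1.  -10.7   6.4] gap 9.9 [422.2 324.  108.3]
44.95 ang 49.7 j6 -0.432 M [-1.29  0.09 -0.01] F [-0.6 -7.6  4.3] gap 9.5 [422.4 324.4 108.3]
```

```bash
for i in 1 2; do python3 -m jog '{"travel":[[0,0,0],[0,0,0],[0,0,0],[0,0,0],[0,0,0]],"twist":[0.13,0.26,0.39,0.52,0.52],"grip":[0.105,0.105,0.105,0.105,0.105]}' >/dev/null; python3 st.py;done
```

```text
45.58 ang 19.9 j6 0.088 M [-1.04 -0.23 -0.01] F [ 2.2 -6.   3.3] gap 9.6 [422.8 324.7 108.3]
46.2 ang -9.9 j6 0.608 M [-1.   -0.61 -0.06] F [ 4.8 -6.4  0.6] gap 9.7 [423.3 324.7 108.3]
```

```bash
python3 -m jog '{"travel":[[0,0,0],[0,0,0],[0,0.6,0.7],[0,0.6,0.7],[0,0.6,0.7],[0,0.6,0.7]],"twist":[0,0,0,0,0,0],"grip":[0.2,0.25,0.25,0.2,0.105,0.105]}' >/dev/null; python3 st.py;for i in 1 2 3; do python3 -m jog '{"travel":[[0,0,0],[0,0,0],[0,0,0],[0,0,0],[0,0,0]],"twist":[0.13,0.26,0.39,0.52,0.52],"grip":[0.105,0.105,0.105,0.105,0.105]}' >/dev/null; python3 st.py;done
```

```text
46.95 ang -9.9 j6 0.604 M [-0.22 -0.47 -0.02] F [ 4.3 -1.4 -2.4] gap 9.8 [423.4 324.5 107.9]
47.58 ang -39.7 j6 1.126 M [-0.51 -0.85 -0.05] F [ 6.1 -3.6 -3.8] gap 9.8 [423.9 324.3 107.9]
48.2 ang -69.5 j6 1.646 M [-0.99 -1.03  0.06] F [ 8.  -6.  -3.3] gap 9.8 [424.1 323.9 107.9]
48.83 ang -99.3 j6 2.166 M [-1.53 -1.13  0.03] F [  8.5 -10.1  -1.8] gap 9.7 [424.2 323.4 107.9]
```

```bash
python3 -m jog '{"travel":[[0,0,0],[0,0,0],[-20,0,0],[-45,0,0],[-45,0,0],[-45,0,0],[-45,0,0],[-45,0,0],[-45,0,0],[-45,0,0],[-45,0,0],[-45,0,0]],"twist":[0,0,0,0,-0.18,-0.36,-0.54,-0.72,-0.9,-1.08,-1.26,-1.44],"grip":[0.25,0.5,0.6,0.6,0.6,0.6,0.6,0.6,0.6,0.6,0.6,0.6]}' >/dev/null;python3 -m jog '{"travel":[[0,0,0],[0,0,0],[0,0,0],[0,0,0],[0,0,0],[0,0,0],[0,0,0],[0,0,0],[0,0,0],[0,0,0],[0,0,0]],"twist":[-0.18,-0.36,-0.54,-0.72,-0.9,-1.08,-1.26,-1.44,-1.62,-1.70,-1.70],"grip":[0.6,0.6,0.6,0.6,0.6,0.6,0.6,0.6,0.6,0.6,0.6]}' >/dev/null; python3 st.py;python3 - <<'E'
from h import *
d=snap("wrist","w20.png")
W=cloud(d);S=W.reshape(-1,3);near=np.hypot(S[:,0]-423,S[:,1]-325)
m=(S[:,2]>58)&(S[:,2]<85)&(near<35);Q=S[m][:,:2].astype(np.float32);r=cv2.minAreaRect(Q);print(m.sum(),r,S[m][:,2].max())
m=(S[:,2]>31)&(S[:,2]<37)&(near<65);print(cv2.minAreaRect(S[m][:,:2].astype(np.float32)))
print(totool([423.5,324.2,107]))
E
```

```text
51.7 ang 80.6 j6 -0.975 M [0.03 0.02 0.01] F [-0.1  0.1 -0.2] gap 53.0 [422.5 324.8 152.8]
1064 ((421.71490478515625, 324.71307373046875), (9.85757827758789, 43.42520523071289), 80.82321166992188) 75.8173417196221
((422.9291687011719, 324.5160217285156), (83.54206848144531, 83.27853393554688), 86.81704711914062)
[45.8 -0.4  1. ]
```

View pics/w20.png

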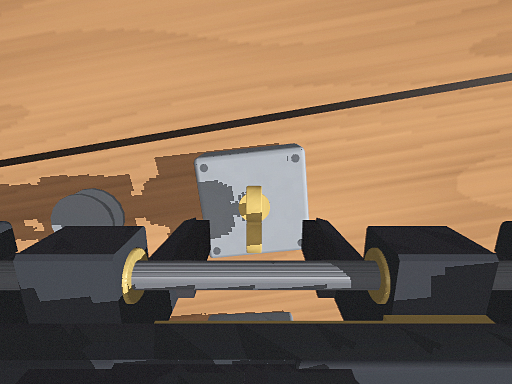

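```bash
python3 -m jog '{"travel":[[20,-0.5,0.8],[40,-0.5,0.8],[45,-0.5,0.8],[45,-0.5,0.8],[45,-0.5,0.8],[45,-0.5,0.8],[45,-0.5,0.8],[45,-0.5,0.8],[45,-0.5,0.8]],"twist":[0,0,0,0,0,0,0,0,0],"grip":[0.6,0.6,0.4,0.3,0.2,0.15,0.13,0.105,0.105]}' >/dev/null; python3 st.py;python3 -m jog '{"travel":[[0,0,0],[0,0,0],[0,0,0],[0,0,0],[0,0,0],[0,0,0],[0,0,0]],"twist":[0,0,0.12,0.24,0.36,0.48,0.48],"grip":[0.105,0.105,0.105,0.105,0.105,0.105,0.105]}' >/dev/null; python3 st.py; python3 -m jog '{"travel":[[0,0,0],[0,0,0],[0,0,0],[0,0,0]],"twist":[0.1,0.2,0.3,0.3],"grip":[0.105,0.105,0.105,0.105]}' >/dev/null; python3 st.py
```

```text
52.88 ang 80.7 j6 -0.977 M [-0.88  0.1   0.04] F [-0.6 -5.5  5. ] gap 9.8 [423.5 323.5 108.1]
53.75 ang 53.1 j6 -0.496 M [-0.97  0.15 -0.01] F [-1.5 -6.   5. ] gap 10.0 [423.5 323.4 108.1]
54.25 ang 35.9 j6 -0.196 M [-1.    0.19 -0.02] F [-1.  -5.6  5.5] gap 9.8 [423.4 323.4 108.1]
```

```bash
for i in 1 2 3; do python3 -m jog '{"travel":[[0,0,0],[0,0,0],[0,0,0]],"twist":[0.1,0.2,0.2],"grip":[0.105,0.105,0.105]}' >/dev/null; python3 st.py;done
```

```text
54.62 ang 24.5 j6 0.004 M [-0.98  0.23 -0.06] F [-0.7 -7.   6. ] gap 9.9 [423.4 323.3 108.1]
55.0 ang 13.1 j6 0.203 M [-1.01  0.2   0.4 ] F [-0.8 -5.8  5.1] gap 10.0 [423.4 323.3 108.1]
55.38 ang 1.7 j6 0.401 M [-0.68  0.43  0.82] F [-2.3 -4.3  6. ] gap 12.0 [423.3 323.8 108.1]
```

```bash
python3 -m jog '{"travel":[[0,0,0],[0,0,0]],"twist":[-0.15,-0.15],"grip":[0.105,0.105]}' >/dev/null; python3 st.py
```

```text
55.62 ang 10.4 j6 0.249 M [-0.61  0.51  0.35] F [-2.  -2.9  5.6] gap 10.0 [423.3 323.8 108. ]
```

Still pressed against the stop (0.35 N m). Release and look.

```bash
python3 -m jog '{"travel":[[0,0,0],[0,0,0],[0,0,0],[-20,0,0],[-60,0,0],[-100,0,0],[-100,0,0]],"twist":[0,0,0,0,0,0,0],"grip":[0.2,0.4,0.6,0.6,0.6,0.6,0.6]}' >/dev/null; python3 st.py;python3 - <<'E'
from h import *
d=snap("wrist","w21.png")
W=cloud(d);S=W.reshape(-1,3);near=np.hypot(S[:,0]-423,S[:,1]-325)
m=(S[:,2]>58)&(S[:,2]<85)&(near<35);Q=S[m][:,:2].astype(np.float32);r=cv2.minAreaRect(Q);print(m.sum(),r,cv2.boxPoints(r).tolist())
snap("top","t3.png")
E
```

```text
56.5 ang 10.2 j6 0.253 M [-0.04  0.05 -0.04] F [-0.3 -0.4 -0.2] gap 53.1 [424.3 324.4 210.4]
618 ((423.269775390625, 324.9411315917969), (9.966411590576172, 45.860939025878906), 14.702390670776367) [[412.6300354003906, 345.8560485839844], [424.2694396972656, 301.4967346191406], [433.9095153808594, 304.0262145996094], [422.2701110839844, 348.3855285644531]]
```

View pics/w21.png

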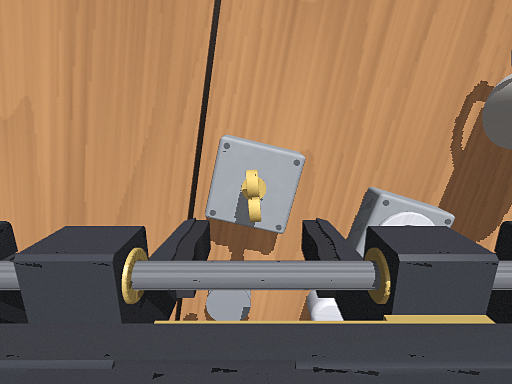

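View pics/t3.png

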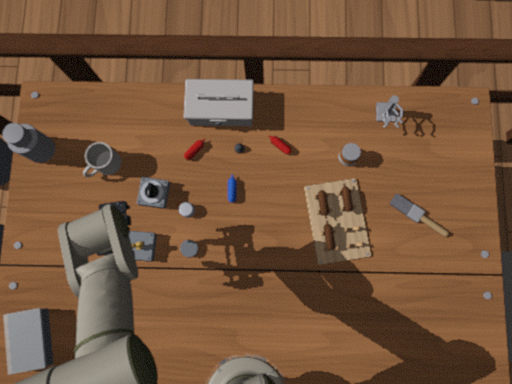

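```bash
python3 - <<'E'
from h import *
d=snap("top");W=cloud(d)
for c in [(573,-288),(561,-217),(450,-236)]: print(floatpose(W,d["img"],c,42,39,55))
cv2.imwrite("pics/t4.png",cv2.resize(d["img"][165:275,290:390],None,fx=5,fy=5,interpolation=cv2.INTER_CUBIC))
S=W.reshape(-1,3);m=(S[:,2]>68)&(S[:,2]<90)&(np.hypot(S[:,0]-584,S[:,1]-295)<35);print(cv2.minAreaRect(S[m][:,:2].astype(np.float32)))
E
```

```text
(np.int64(189), array([ 575.1, -287.9]), array([79.3, 27.5]), 'heading', np.float32(14.0), 'zmax', np.float64(52.7))
(np.int64(184), array([ 559.7, -217.9]), array([73.7, 25.8]), 'heading', np.float32(9.2), 'zmax', np.float64(54.4))
(np.int64(165), array([ 458.5, -234.7]), array([64.6, 29.3]), 'heading', np.float32(1.3), 'zmax', np.float64(54.7))
((584.0321655273438, 293.54461669921875), (15.803115844726562, 40.2285270690918), 83.17604064941406)
```

View pics/t4.png

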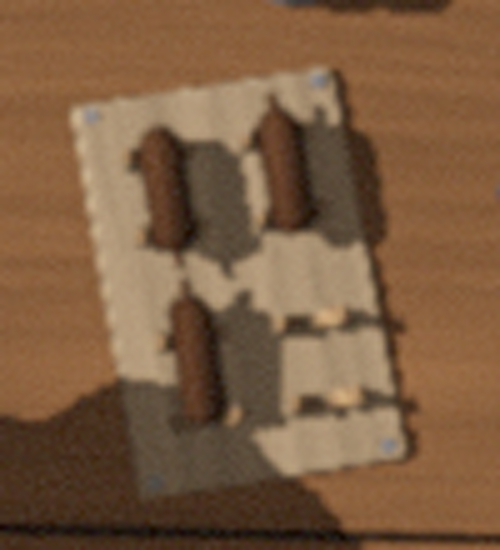

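```bash
python3 -c "
from cell import arm
print(arm.hand_in())"
```

```text
the job is handed in; nothing more can be done
None
```

I did the job in the order asked and handed it in after about 57 s of robot time.

- **Heat knob:** I turned it anticlockwise to its stop. The torque rose at the end, and the bar now lines up with its box to 0.2°. A check from the top camera at the end shows the same angle.
- **Floats:** Three rosewood blanks were on the bench, and each now lies in its own cradle. I estimate the grip at about 5 N a pad, inferred from slip tests on the knob because the gripper reports no grip force. Each float was lowered until it just touched (2–5 N) before release.
- **Timer key:** I wound it clockwise in three part turns to its stop. The torque rose to about 0.8 N m there, and the key stayed put after release. The camera shows it turned 242.5°. That matches 4.4 rad if the key's zero lines up with its box, which I assumed.
- **Last checks:** All three floats are still in their cradles. The wrist camera's close view after the last placing gave headings within about 1° of the rack. The later top-camera check was less exact: it read float headings of 14°, 9° and 1° against the rack's 10°, with heights 3–5 mm more than in the wrist view. I put that down to coarse depth and shadow on the rack, since the picture shows the floats lying straight. The other things looked unmoved in that picture, though I didn't measure them again.

I saw no float knocked aside during the run.

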